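# Clamp a brittle porcelain tube in its V-block holder

## Task

Draw the white porcelain tube out of the covered box through its slot, lay it in the two V-blocks of the tube holder, and slide the holder's carriage up by its knob until the tube is held snugly end to end between the carriage's rubber pad and the sprung stop, and stays held when you let go. Porcelain is brittle: never press it with more than 10 newtons against the box or any part of the holder, and do not let it fall on the bench. Leave the vial, the amber dropper bottle and the clear glass bottle standing where they are.

Things in the scene. Friction and masses are not known exactly. Their poses are not given: they have to be found in the camera images.
- box: Grey covered box, fixed to the bench, 76 (x) x 110 (y) x 78 (z) mm, walls and floor 4 mm. Origin: centre of its underside; z up. Its +x wall, turned away from the robot, has the only opening: a slot 16 mm wide (y = -8 to 8 mm) from 40 to 66 mm above the bench, closed above and below. Its yaw is within 25 degrees of straight ahead.
- tube_center (a point): Middle of the white porcelain tube: straight, 160 mm long, 10 mm in diameter, about 40 g. x axis along the tube. At the start it leans in the slot, its x axis rising 30 degrees away from the robot in the box's x-z plane; the lower end stands inside on the floor against the rear wall, the upper 80 mm stick out with free space round them.
- holder: Tube holder, fixed to the bench; base 290 x 70 x 10 mm (x from -157 to 133 mm). Origin: underside, midway between its two aluminium V-blocks; x along the tube's resting direction, pointing away from the robot within about 20 degrees; z up. V-blocks at x = -45 and 45 mm, 10 mm long in x, 63 mm high, 90 degree V open upward, 40 mm wide at the top. Between them nothing is above 14 mm.
- carriage: Aluminium carriage sliding along the holder's x axis on a rail at its -x end. Origin: at bench height below the face of its rubber pad (16 mm across, 50 mm up), which looks to +x at the tube's end; axes as the holder's. Pad face starts at x = -118 to -100 mm of the holder and can reach -54 mm. Steady drag about 5 N; stays where left, even with up to 5 N pressing back.
- knob_mid (a point): Middle of the upright black knob on the carriage, 20 mm in diameter, from 63 to 105 mm above the bench; it lies 28 mm behind (-x) the pad face, 84 mm above the bench. It may be pinched from above or pushed from behind.
- vial: Bystander: small capped sample vial, 23 mm in diameter, 52 mm high. Origin: centre of its underside.
- amber_dropper: Bystander: amber glass dropper bottle, 52 mm in diameter, 140 mm high. Origin: centre of its underside.
- glass_bottle: Bystander: clear glass reagent bottle with a glass stopper, 70 mm in diameter, 150 mm high. Origin: centre of its underside.
- tube: The porcelain tube itself (same frame as point tube_center).
- lay_mid (a point): Point of the holder where the tube's middle should be laid: x = -10, y = 0, z = 50 mm of the holder, axes as the holder's. A 10 mm tube lying in both V-blocks has its axis at y = 0, z = 50 mm; with its middle here it clears both the stop and the carriage in every start, and can then be slid along to the stop.
- stop_zone (a point): Middle of the zone (x = 89, z = 50 mm of the holder) where the stop's face may be. The stop is a dark steel block, 64 mm high, at the holder's +x end, with a sprung rubber-faced plunger (16 mm across) looking to -x. It is locked with this face anywhere from x = 78 to 100 mm; the setting is not reported and must be felt or seen. The plunger yields 1 mm per newton, 12 mm at most.
Not all that is in view belongs to the job. Of the things shaped like the tube, the white one is meant.

How it is judged:
On the way, in this order (a step that is already met when the one before it is completed fails the run):
1. the tube is out of the box (horizontal distance between tube_center and box above 0.13 m and contact force between tube and box below 0.01 N), for 0.1 s.
2. the tube lies in both V-blocks (z of tube_center in the frame of holder between 0.046 and 0.054 m and y of tube_center in the frame of holder between -0.004 and 0.004 m and angle between the x axis of tube_center and the x axis of holder, either way round below 0.06 rad and x of tube_center in the frame of holder between -0.03 and 0.03 m), for 0.2 s.
At the end, for the whole second after the job is handed in: The tube rests in both V-blocks (axis within 4 mm of its place and 0.06 rad of the holder's direction, middle within 30 mm of the holder's middle) and stays clamped between carriage and stop: the carriage's pad still presses on it with more than 1 N, at rest (all of step 2 and contact force between tube and carriage above 1 N and linear speed of tube below 0.01 m/s); the robot touches nothing.
It fails at once if the tube is pressed on the box with more than 10 N (contact force between tube and box above 10 N).
It fails at once if the carriage presses the tube with more than 10 N (contact force between tube and carriage above 10 N).
It fails at once if the tube is pressed on another part of the holder with more than 10 N (contact force between tube and holder above 10 N and contact force between tube and carriage below 0.3 N).
It fails at once if the tube falls to the bench (height (world z) of tube_center below 0.02 m).
It fails at once if the vial, the dropper bottle or the clear glass bottle is shifted by more than 30 mm or tipped over (distance of any of vial, amber_dropper, glass_bottle from where it was at the start of the episode above 0.03 m or angle between any of vial, amber_dropper, glass_bottle's own z axis and vertical above 0.4 rad).
It also fails if it takes over 62 s, if anything falls off the work surface, if the arm or the gripper's body presses on something with over 40 N, if the wrist force passes 120 N, or if a joint passes its speed limit or range.

## Robot

A 6-joint arm with a two-finger parallel gripper is mounted at the origin on a cart in front of the work surface, level with it; the furniture and walls round the work are solid. World frame = base frame: x ahead of the robot, y to its left, z up, the work surface at z = 0. Lengths are in m, angles in rad, forces in N, time in s.
With the tool pointing down it reaches from about 0.25 to 0.775 m from the base axis. Payload 4 kg.
Tool frame: the origin (TCP) lies at the very end of the fingers, on their centre line; the grasp point (between the pads) lies 19 mm behind it (hold_point_z is the distance from the TCP to the grasp point, in m); x points along the fingers, z is the direction in which the jaws open and shut, and the axes are right-handed (so a half turn about x gives the same grasp; the last joint's range is limited). The gripper opens to 94 mm and grips with 3 to 60 N. Pads are 16 mm wide; open, the fingers measure 119 mm over their backs; the gripper's body (75 mm by 177 mm) begins 78 mm behind the grasp point.
Start: joints at [1.085, 0.087, 1.371, -0, 1.684, -0.103], TCP at [0.205, 0.51, 0.206] pointing down, gripper open.
Joint ranges: [-3.1, 3.1], [-0.76, 2.03], [0.27, 2.55], [-1.08, 4.22], [0.17, 2.65], [-2.57, 2.57]. Speed limits (rad/s): [2.79, 2.79, 3.14, 3.14, 3.14, 3.14].

## Interface

Orientations are given as a rotation vector (axis times angle).
In Python, from bench import * gives the robot as it stands.
- The arm moves only by the tool drive_tool, never from a script. Its argument "targets" is a list of rows, each a list of 6 numbers: the shift along the tool's x, y, z in m, then the turn, a rotation vector about the tool's x, y, z in rad. In form: [[x, y, z, ax, ay, az], ...]. A call has 1 to 12 rows; each row is the pose to reach, as a shift and turn from the pose commanded when the call began, along the tool's axes at that moment; what a row does not reach only later rows make up. A row lasts 1/8 s, in which the tool goes at most 62.5 mm and 10.7 degrees, less where a joint would pass 70% of its speed; a pose out of reach is approached as far as the arm can. A call with a gripper value outside its range is refused whole. "fingers" is the finger opening in m, from 0 to 0.094, set as the call begins (left out, the last holds). The fingers move at their own pace and stop on an object; "newtons" is the grip in N (left out, the last holds). Time passes only in rows, so rows that repeat a pose let the fingers close. It gives the time, the measured TCP pose, the force and the opening at its end, in the units of the state.
- get_obs(): the state, without advancing time (a new reading comes with each control period).
- get_image(name): name is "scene" or "top"; returns the picture (384x512x3 uint8, red, green, blue); there is no depth.
- calibration(name): a dict with "camera_matrix" (3x3 intrinsics, pixels), "xyz" and "orientation" of the camera in the world. Camera axes: x right, y down, z forward; pixel columns grow to the right and rows downward; lengths in m; the calibration is good to about 2 mm. A picture is of the moment at which its call begins. calibration takes no time and is no camera call.
- sign_off(): hands the job in, once; it reports no verdict.
The state is a dict: "clock": time; "joints": joint angles; "dq": joint speeds; "joint_torque": joint torques, N m; "ee_pos": TCP position; "ee_rot": TCP orientation; "ft_force": force on the tool from outside, world axes, zero at the start; "ft_torque": the same for the moment, N m; "grip_width": finger opening in m.
Only numpy, scipy, OpenCV 4.12 (cv2) and the standard library are available. Lean on these libraries where they do the work, as an engineer would, in place of code of your own. Each camera call takes 0.05 s, during which the arm holds its last target. There are 200 camera calls.

## Working session

There is one attempt and no reset: what is moved stays moved. The work goes in short steps, Python scripts to look and compute and a tool call to move; the robot and the scene stay as the last step left them, time stands still between calls to the robot, and variables do not carry over. Pictures are saved under pics/ and viewed, about 8 in all and at most 12, crops included, and the job is handed in when it is done.

Besides the shell and the picture viewer there is one more tool, called after "Request:" as name(argument=value, ...), one argument or row to a line, values as JSON. drive_tool: Moves the arm, as the interface text tells. Its arguments: {"type":"object","properties":{"targets":{"type":"array"},"fingers":{"type":"number"},"newtons":{"type":"number"}},"required":["targets"]}

```bash
ls; mkdir -p pics
python3 - <<'E'
from bench import *
import cv2
print(get_obs())
for n in("scene","top"):
    im=get_image(n); cv2.imwrite(f"pics/{n}0.png",im[:,:,::-1]); c=calibration(n); print(n,c)
E
```

```text
pics
{'clock': 0.0, 'joints': array([ 1.08490871e+00,  8.79913083e-02,  1.37222286e+00, -4.03522909e-05,
        1.68360190e+00, -1.03092148e-01]), 'dq': array([ 0.0005071 , -0.00079335, -0.00081721, -0.0008078 ,  0.00180836,
        0.00180463]), 'joint_torque': array([ 4.25362077e-04, -3.40190434e+01, -3.02424395e+01,  7.17734196e-02,
        3.31148319e-02, -1.85051822e-04]), 'ee_pos': array([0.20519279, 0.50970712, 0.20430027]), 'ee_rot': array([-0.9239192 ,  1.36831425,  0.92213222]), 'ft_force': array([-0.59506328,  0.09332085, -0.85543252]), 'ft_torque': array([-0.01063773, -0.0113707 , -0.00261818]), 'grip_width': 0.09414346036674848}
scene {'camera_matrix': array([[475.75309168,   0.        , 257.50024661],
       [  0.        , 475.75309168, 187.68417553],
       [  0.        ,   0.        ,   1.        ]]), 'xyz': array([ 0.12854817, -0.71377204,  0.56518808]), 'orientation': array([-1.96749606,  0.51926219, -0.31166232])}
top {'camera_matrix': array([[354.54834413,   0.        , 256.74293471],
       [  0.        , 354.54834413, 195.41046121],
       [  0.        ,   0.        ,   1.        ]]), 'xyz': array([0.46043305, 0.13894363, 1.05715519]), 'orientation': array([-2.1511087 ,  2.17411252, -0.14856502])}
```

View pics/scene0.png

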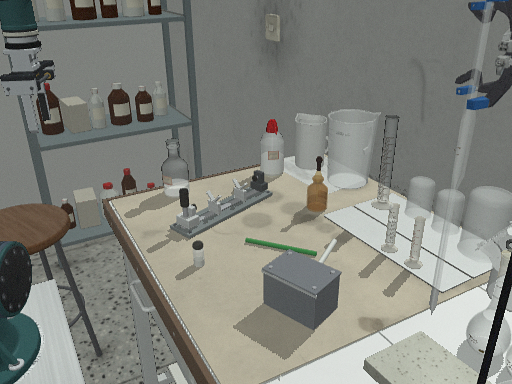

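View pics/top0.png

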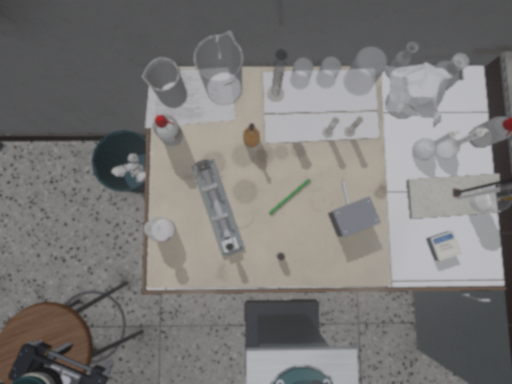

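Scene: grey box at (301,287) with the white tube rising out of its far side at (330,250). The holder is at (222,205), with its knob at (184,198) and the stop at (260,180). Tube-like candidates are the white tube (330,250), the green rod (280,246) and the glass burette or cylinders on the right. Top view: box (355,217), white tube (345,190), green rod (290,197), holder (217,207), vial (281,256), dropper (251,135), clear bottle (160,230). I choose the white tube and will check it in a crop.

```bash
cat > h.py <<'E'
import numpy as np,cv2
from bench import *
from scipy.spatial.transform import Rotation as R
def cam(n):
    c=calibration(n); return c["camera_matrix"],c["xyz"],R.from_rotvec(c["orientation"]).as_matrix()
def proj(n,p):
    K,t,M=cam(n); q=(np.atleast_2d(p)-t)@M@K.T; return q[:,:2]/q[:,2:]
def plane(n,uv,z):
    K,t,M=cam(n); uv=np.atleast_2d(uv); d=np.c_[uv,np.ones(len(uv))]@np.linalg.inv(K).T@M.T
    return t+d*((z-t[2])/d[:,2])[:,None]
E
python3 - <<'E'
from h import *
t=cv2.imread("pics/top0.png");s=cv2.imread("pics/scene0.png")
a=cv2.resize(t[150:262,180:290],None,fx=5,fy=5,interpolation=cv2.INTER_CUBIC)[:, :]
b=cv2.resize(t[170:245,320:390],None,fx=5,fy=5,interpolation=cv2.INTER_CUBIC)
o=np.zeros((600,800,3),np.uint8); a=a[:560,:440];o[:a.shape[0],:440]=a;o[:375,445:795]=b
cv2.imwrite("pics/c1.png",o)
a=cv2.resize(s[160:250,160:280],None,fx=4,fy=4,interpolation=cv2.INTER_CUBIC)
b=cv2.resize(s[225:335,255:350],None,fx=3.2,fy=3.2,interpolation=cv2.INTER_CUBIC)
o=np.zeros((600,800,3),np.uint8);o[:360,:480]=a;o[:352,485:485+304]=b[:352,:304]
cv2.imwrite("pics/c2.png",o[:370])
hsv=cv2.cvtColor(t,cv2.COLOR_BGR2HSV)
# box lid: bluish grey
print("box px",t[217,355],t[190,345],"base",t[200,212],"desk",t[220,300])
E
```

```text
box px [130 123 122] [164 165 165] base [119 117 117] desk [152 163 170]
```

View pics/c1.png

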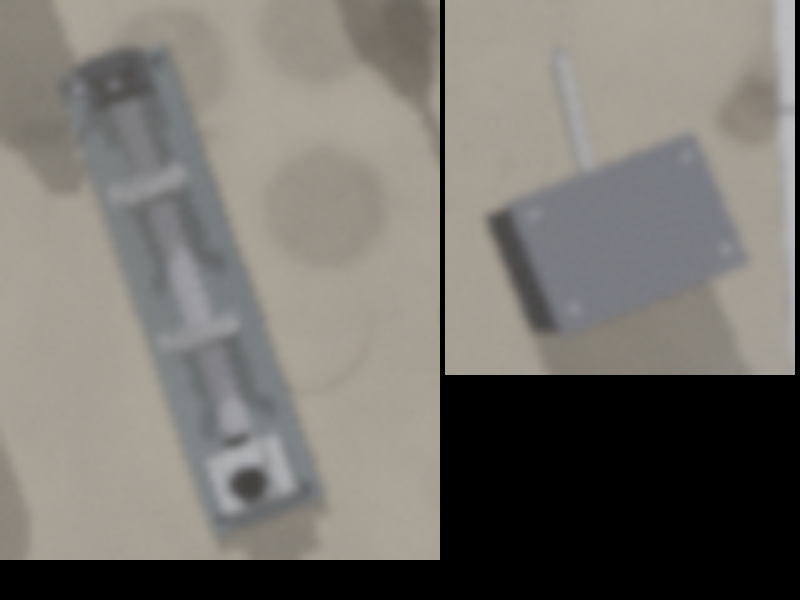

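View pics/c2.png

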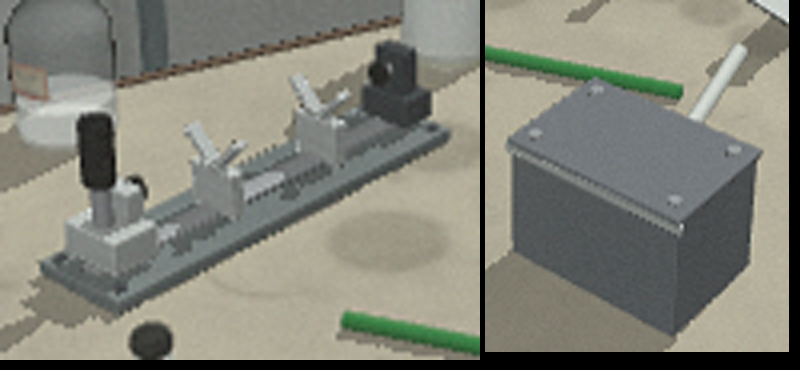

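The white tube sits in the box slot. In the top view its tip is at (342.6,179.6) and the lid corners are at (333,212), (370,197), (380.6,222) and (342,236.6). The holder base corners are at (192,168), (214,160), (245,251) and (224,258), and the knob top is at (229.6,246.6).

Run:
```python
from h import *
np.set_printoptions(precision=4,suppress=True)
ct=lambda l,ox,oy:(np.array(l,float)+.5)/5-.5+[ox,oy]
lid=plane("top",ct([(65,210),(250,135),(303,260),(110,333)],320,170),.078)
print("lid",lid[:,:2], lid.mean(0), "size",np.linalg.norm(lid[1]-lid[0]),np.linalg.norm(lid[2]-lid[1]))
print(np.degrees(np.arctan2(*(lid[0]-lid[3])[1::-1])),np.degrees(np.arctan2(*(lid[1]-lid[2])[1::-1])), np.degrees(np.arctan2(*(lid[0]-lid[1])[1::-1]))-90)
tip=plane("top",ct([(113,50)],320,170),.120);rt=plane("top",ct([(142,168)],320,170),.078)
print("tip",tip,"root",rt)
b=plane("top",ct([(62,90),(168,48),(325,505),(222,540)],180,150),.010)
print("base",b[:,:2],b.mean(0),np.linalg.norm(b[1]-b[0]),np.linalg.norm(b[1]-b[2]))
for i,j in((1,2),(0,3)): print(np.degrees(np.arctan2(*(b[i]-b[j])[1::-1])))
v=plane("top",ct([(147,185),(200,333)],180,150),.060); print("V",v,np.linalg.norm(v[0]-v[1]),np.degrees(np.arctan2(*(v[0]-v[1])[1::-1])),v.mean(0))
k=plane("top",ct([(249,483)],180,150),.105);print("knob",k)
# holder base from scene
cs=lambda l:(np.array(l,float)+.5)/4-.5+[160,160]
b2=plane("scene",cs([(42,265),(120,308),(450,130)]),.010);print("scene base",b2,np.linalg.norm(b2[1]-b2[2]),np.degrees(np.arctan2(*(b2[2]-b2[1])[1::-1])))
print("scene knob",plane("scene",cs([(95,118)]),.105))
cb=lambda l:(np.array(l,float)+.5)/3.2-.5+[255,225]
l2=plane("scene",cb([(25,145),(110,78),(275,152),(197,225)]),.078);print("scene lid",l2,l2.mean(0))
print("scene tip",[plane("scene",cb([(257,47)]),z) for z in(.118,.122)])
```

```text
lid [[ 0.5359 -0.0838]
 [ 0.5768 -0.189 ]
 [ 0.5068 -0.2149]
 [ 0.4679 -0.1061]] [ 0.5219 -0.1484  0.078 ] size 0.11286004866848798 0.07464105912069133
18.09583924145407 20.298939861682896 21.239192742741608
tip [[ 0.6186 -0.1034  0.12  ]] root [[ 0.5589 -0.1277  0.078 ]]
base [[0.6778 0.3185]
 [0.703  0.2551]
 [0.4298 0.1625]
 [0.4104 0.2226]] [0.5553 0.2397 0.01  ] 0.06822535872198182 0.2884311057332984
18.72265181654192
19.7347985827905
V [[0.6121 0.2612 0.06  ]
 [0.5277 0.231  0.06  ]] 0.08964387491108476 19.68697345112805 [0.5699 0.2461 0.06  ]
knob [[0.4446 0.2007 0.105 ]]
scene base [[0.4112 0.2174 0.01  ]
 [0.4326 0.1506 0.01  ]
 [0.7042 0.2492 0.01  ]] 0.2890002180791943 19.95724159878864
scene knob [[0.4437 0.1969 0.105 ]]
scene lid [[ 0.4636 -0.1216  0.078 ]
 [ 0.5389 -0.0891  0.078 ]
 [ 0.5765 -0.1942  0.078 ]
 [ 0.5045 -0.2235  0.078 ]] [ 0.5209 -0.1571  0.078 ]
scene tip [array([[ 0.5917, -0.1548,  0.118 ]]), array([[ 0.5876, -0.1598,  0.122 ]])]
```

```bash
cat >> h.py <<'E'
def pose(): 
    o=get_obs(); return o["ee_pos"],R.from_rotvec(o["ee_rot"])
def tool(yaw,tilt=0,flip=1):
    "tool x down, leaning ahead by tilt in heading yaw; jaws across the heading"
    y,t=np.radians([yaw,tilt]); x=np.array([np.sin(t)*np.cos(y),np.sin(t)*np.sin(y),-np.cos(t)])
    z=flip*np.array([-np.sin(y),np.cos(y),0]); return R.from_matrix(np.c_[x,np.cross(z,x),z])
def rel(grasp,Rt,back=0,hold=.019):
    "row for grasp point at given place, shifted back along tool x"
    p,Rc=pose(); T=np.array(grasp)+Rt.as_matrix()[:,0]*(hold-back)
    return np.round(np.r_[Rc.inv().apply(T-p),(Rc.inv()*Rt).as_rotvec()],4).tolist()
E
python3 - <<'E'
from h import *
np.set_printoptions(precision=4,suppress=True)
p,r=pose();print(r.as_matrix())
for f in(1,-1):
  print(f,rel([.575,-.133,.0593],tool(20,30,f),.11), rel([.35,-.0,.25],tool(0,15,f)))
# bystanders
for n,u,z in(("dropper",(251,128),.14),("bottle",(160,230),.1),("vial",(281,256),.052)): print(n,plane("top",u,z))
print(plane("scene",(319,160),.14),plane("scene",(317,206),0.0),plane("scene",(174,145),.15))
E
```

```text
[[-0.0009 -0.9276  0.3735]
 [-0.0017  0.3735  0.9276]
 [-1.      0.0002 -0.0019]]
1 [0.0672, -0.5493, -0.4884, -0.7143, -0.1933, -0.5007] [-0.0265, -0.3293, -0.417, -0.3803, -0.052, -0.2591]
-1 [0.0672, -0.5493, -0.4884, 2.3413, -0.6285, 0.2426] [-0.0265, -0.3293, -0.417, 2.7377, -0.3612, 0.0725]
dropper [[0.7571 0.1402 0.14  ]]
bottle [[0.4897 0.3867 0.1   ]]
vial [[0.4149 0.0598 0.052 ]]
[[0.7498 0.1134 0.14  ]] [[0.7718 0.1415 0.    ]] [[0.4842 0.3553 0.15  ]]
```

Request:
drive_tool(
  targets=[
    [-0.04,-0.06,-0.05,-0.1,-0.03,-0.07],
    [-0.04,-0.27,-0.24,-0.36,-0.1,-0.25],
    [-0.04,-0.27,-0.24,-0.36,-0.1,-0.25],
    [-0.04,-0.27,-0.24,-0.36,-0.1,-0.25],
    [-0.04,-0.27,-0.24,-0.36,-0.1,-0.25],
    [-0.04,-0.27,-0.24,-0.36,-0.1,-0.25],
    [0.02,-0.549,-0.488,-0.714,-0.193,-0.5],
    [0.02,-0.549,-0.488,-0.714,-0.193,-0.5],
    [0.02,-0.549,-0.488,-0.714,-0.193,-0.5],
    [0.02,-0.549,-0.488,-0.714,-0.193,-0.5],
    [0.02,-0.549,-0.488,-0.714,-0.193,-0.5],
    [0.02,-0.549,-0.488,-0.714,-0.193,-0.5],
  ],
  fingers=0.05,
)

```text
clock: 1.6
ee_pos: [0.5045, -0.0924, 0.1947]
ee_rot: [-1.576, 0.574, 1.078]
ft_force: [-0.1, 0.5, 1.4]
grip_width: 0.0498
```

Run:
```python
from h import *
print(get_obs()["joints"],pose()[1].as_matrix())
print(rel([.575,-.133,.0593],tool(20,30,1),.11)); print(rel([.575,-.133,.0593],tool(20,30,1),.04))
```

```text
[-0.57520348 -0.30628339  1.84093076  0.42869956  1.29704294 -2.54483975] [[ 0.47096515 -0.81396398 -0.3400801 ]
 [ 0.17161827 -0.29360457  0.94039541]
 [-0.86529706 -0.50125742  0.00141357]]
[0.0524, 0.0223, -0.0624, -0.0025, 0.0002, 0.0015]
[0.1224, 0.0224, -0.0624, -0.0025, 0.0002, 0.0015]
```

Request:
drive_tool(
  targets=[
    [0,0.022,-0.062,1.57,0,0],
    [0,0.022,-0.062,1.57,0,0],
    [0,0.022,-0.062,1.57,0,0],
    [0,0.022,-0.062,1.57,0,0],
    [0,0.022,-0.062,1.57,0,0],
    [0,0.022,-0.062,1.57,0,0],
    [0,0.022,-0.062,1.57,0,0],
    [0,0.022,-0.062,1.57,0,0],
    [0,0.022,-0.062,1.57,0,0],
    [0,0.022,-0.062,1.57,0,0],
  ],
)

```text
clock: 2.85
ee_pos: [0.5074, -0.1546, 0.1834]
ee_rot: [-0.182, 1.036, 0.318]
ft_force: [-0.1, -0.1, 0.8]
grip_width: 0.0502
```

Request:
drive_tool(
  targets=[
    [0,0,0,1.57,0,0],
    [0,0,0,1.57,0,0],
    [0,0,0,1.57,0,0],
    [0,0,0,1.57,0,0],
    [0,0,0,1.57,0,0],
    [0,0,0,1.57,0,0],
    [0,0,0,1.57,0,0],
    [0,0,0,1.57,0,0],
    [0,0,0,1.57,0,0],
    [0,0,0,1.57,0,0],
  ],
)

```text
clock: 4.1
ee_pos: [0.5075, -0.1547, 0.1837]
ee_rot: [1.222, 1.028, -0.544]
ft_force: [0.3, -0.3, -0.8]
grip_width: 0.0503
```

Run:
```python
from h import *
print(get_obs()["joints"],get_obs()["ft_force"],get_obs()["clock"])
print(rel([.575,-.133,.0593],tool(20,30,-1),.04)); print(rel([.575,-.133,.0593],tool(20,30,-1),.0))
```

```text
[-0.70074776 -0.22098738  1.79723169  0.46592586  1.3156173   0.45621136] [ 0.25228244 -0.31981656 -0.75592811] 4.1
[0.1221, -0.0009, 0.0029, 0.0022, -0.0015, -0.0004]
[0.1621, -0.0009, 0.0029, 0.0022, -0.0015, -0.0004]
```

Request:
drive_tool(
  targets=[
    [0.06,-0.001,0.003,0,0,0],
    [0.1,-0.001,0.003,0.002,-0.002,0],
    [0.12,-0.001,0.003,0.002,-0.002,0],
    [0.122,-0.001,0.003,0.002,-0.002,0],
  ],
)

```text
clock: 4.6
ee_pos: [0.5682, -0.1376, 0.0816]
ee_rot: [1.223, 1.019, -0.542]
ft_force: [-3.8, -0.4, 13.2]
grip_width: 0.0499
```

Run:
```python
from h import *
s=get_image("scene")[:,:,::-1];t=get_image("top")[:,:,::-1]
p,r=pose(); g=p-.019*r.as_matrix()[:,0]; print(p,g,proj("scene",p),proj("top",p))
a=cv2.resize(s[195:335,250:350],None,fx=4,fy=4,interpolation=cv2.INTER_CUBIC)
b=cv2.resize(t[150:250,305:395],None,fx=4,fy=4,interpolation=cv2.INTER_CUBIC)
o=np.zeros((560,764,3),np.uint8);o[:560,:400]=a;o[:400,404:764]=b
cv2.imwrite("pics/p3.png",o)
```

```text
[ 0.56811079 -0.13762261  0.08183043] [ 0.5590446  -0.1408312   0.09821668] [[317.33429894 255.5977349 ]] [[351.7869858  199.72740696]]
```

View pics/p3.png

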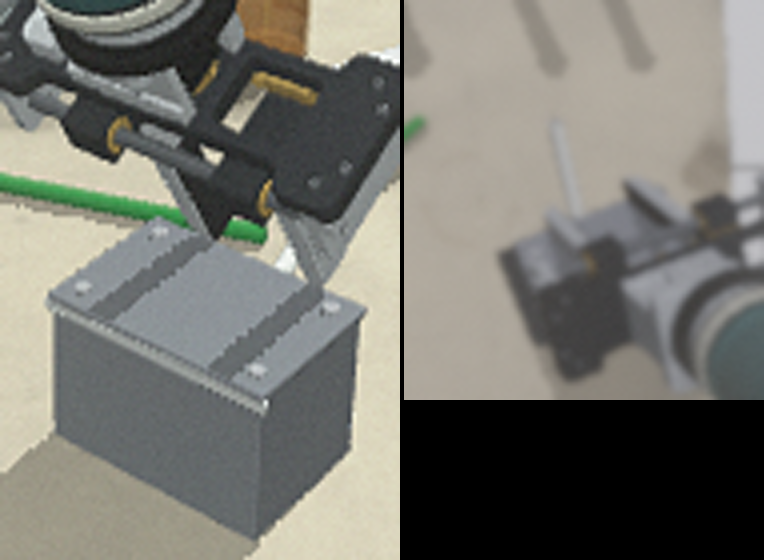

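The hand crop shows the fingers straddling the tube, but a finger corner is resting on the lid edge (13 N up). I'll back off and grip further out. In the top half the tube runs from (556,120) to (577,212), slightly left of the TCP projection at (591,199).

Request:
drive_tool(
  targets=[
    [-0.05,0,0,0,0,0],
    [-0.05,0,0,0,0,0],
  ],
)

```text
clock: 4.95
ee_pos: [0.5432, -0.1472, 0.1254]
ee_rot: [1.221, 1.018, -0.545]
ft_force: [0.1, -0.7, 0.4]
grip_width: 0.0499
```

Run:
```python
from h import *
np.set_printoptions(precision=4,suppress=True)
c=lambda l:(np.array(l,float)+.5-[404,0])/4-.5+[305,150]
d=np.array([np.cos(.349)*.866,np.sin(.349)*.866,.5]); tip=np.array([.622,-.1155,.0883])
print("meas tip",c([(556,120)]),"pred",proj("top",tip),"rt meas",c([(577,212)]),"pred@",[ (s,proj("top",tip-d*s)) for s in(.02,.04,.06)])
print("scene tip pred",proj("scene",[tip,tip-d*.06]),"meas approx",(257/3.2+255,47/3.2+225))
t=cv2.imread("pics/top0.png").astype(int)[165:215,330:360]; 
m=(t.min(2)>0)
for y in range(14,40,3):
    row=t[y].sum(1); print(y+165, (t[y].max(1)-t[y].min(1))[5:28])
```

```text
meas tip [[342.625 179.625]] pred [[343.6285 180.2633]] rt meas [[347.875 202.625]] pred@ [(0.02, array([[345.0704, 186.5772]])), (0.04, array([[346.4894, 192.7904]])), (0.06, array([[347.8859, 198.9055]]))]
scene tip pred [[334.0431 238.8655]
 [317.6293 264.4244]] meas approx (335.3125, 239.6875)
179 [18 17 17 18 17 15 12 10 11 13 16 17 17 18 17 19 17 18 18 18 19 18 18]
182 [18 17 17 17 16 14  9  2  1  5 11 15 17 17 18 16 17 17 17 18 17 17 17]
185 [18 17 18 18 18 16 13  6  2  1  6 13 16 18 16 17 17 16 17 16 17 17 18]
188 [16 16 17 17 17 17 15 11  4  2  3  8 14 16 17 18 17 18 17 18 17 16 18]
191 [17 18 16 17 18 17 17 15  9  3  1  3 10 15 17 18 18 18 17 17 17 18 18]
194 [18 17 18 18 18 18 18 16 14  7  1  1  5 11 15 19 18 18 17 18 18 18 18]
197 [17 17 17 18 17 19 18 18 17 13  5  1  2  7 13 16 18 17 18 18 17 17 17]
200 [17 17 18 18 18 18 18 18 16 16 11  4  1  2  9 15 17 17 18 17 14 11  8]
203 [17 18 17 17 17 18 17 16 16 17 14  8  2  0  1  3  1  2  3  6  7  7  9]
```

Run:
```python
from h import *
for b in(.045,0): print(rel([.5843,-.1281,.0653],tool(20,30,-1),b))
```

```text
[0.0487, 0.0088, -0.0043, 0.0023, 0.0071, -0.0053]
[0.0937, 0.0085, -0.0046, 0.0023, 0.0071, -0.0053]
```

Request:
drive_tool(
  targets=[
    [0.0,0.009,-0.0045,0.002,0.007,-0.005],
    [0.04,0.009,-0.0045,0.002,0.007,-0.005],
    [0.06,0.009,-0.0045,0.002,0.007,-0.005],
    [0.075,0.009,-0.0045,0.002,0.007,-0.005],
    [0.075,0.009,-0.0045,0.002,0.007,-0.005],
  ],
)

```text
clock: 5.58
ee_pos: [0.5823, -0.1244, 0.0585]
ee_rot: [1.227, 1.039, -0.548]
ft_force: [-0.8, -0.1, 0.5]
grip_width: 0.05
```

Run:
```python
from h import *
print(get_obs()["ft_force"]);print(rel([.5843,-.1281,.0653],tool(20,30,-1),0))
```

```text
[-0.81033364 -0.11164341  0.54715537]
[0.0134, 0.0041, 0.0043, -0.0037, -0.0096, 0.0068]
```

Request:
drive_tool(
  targets=[
    [0.006,0.004,0.004,-0.003,-0.009,0.006],
    [0.013,0.004,0.004,-0.003,-0.009,0.006],
    [0.013,0.004,0.004,-0.003,-0.009,0.006],
  ],
)

```text
clock: 5.95
ee_pos: [0.5934, -0.126, 0.0512]
ee_rot: [1.224, 1.023, -0.547]
ft_force: [-0.4, -0.7, 1.3]
grip_width: 0.0497
```

Run:
```python
from h import *
print(get_obs()["ft_force"]);print(rel([.5843,-.1281,.0653],tool(20,30,-1),0))
s=get_image("scene")[:,:,::-1];t=get_image("top")[:,:,::-1]
a=cv2.resize(s[195:335,260:360],None,fx=4,fy=4,interpolation=cv2.INTER_CUBIC)
b=cv2.resize(t[150:250,305:395],None,fx=4,fy=4,interpolation=cv2.INTER_CUBIC)
o=np.zeros((560,764,3),np.uint8);o[:560,:400]=a;o[:400,404:764]=b
cv2.imwrite("pics/p4.png",o)
```

```text
[-0.44286984 -0.74099231  1.32166008]
[0.0021, -0.001, -0.0011, -0.0005, 0.0026, -0.0015]
```

View pics/p4.png

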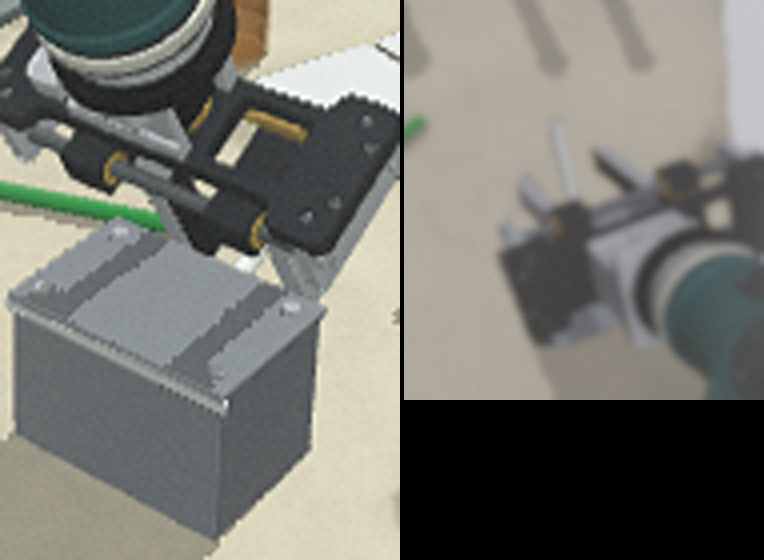

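In the top half the finger tips, at about (530,185) and (605,155), straddle the tube (568,170) centrally. I'll close gently.

Request:
drive_tool(
  targets=[
    [0.002,0,-0.001,0,0,0],
    [0.002,0,-0.001,0,0,0],
    [0.002,0,-0.001,0,0,0],
    [0.002,0,-0.001,0,0,0],
    [0.002,0,-0.001,0,0,0],
    [0.002,0,-0.001,0,0,0],
  ],
  fingers=0.0,
  newtons=3,
)

```text
clock: 6.8
ee_pos: [0.5941, -0.1248, 0.0497]
ee_rot: [1.224, 1.023, -0.547]
ft_force: [-0.5, 0.4, 0.3]
grip_width: 0.0101
```

Request:
drive_tool(
  targets=[
    [0,0,0,0,0,0],
    [0,0,0,0,0,0],
    [-0.002,0.004,0,0,0,0],
    [-0.005,0.01,0,0,0,0],
    [-0.005,0.02,0,0,0,0],
    [-0.005,0.03,0,0,0,0],
    [-0.005,0.03,0,0,0,0],
  ],
  newtons=20,
)

```text
clock: 7.68
ee_pos: [0.6173, -0.1166, 0.07]
ee_rot: [1.223, 1.022, -0.545]
ft_force: [1.0, 0.5, 0.2]
grip_width: 0.0092
```

Request:
drive_tool(
  targets=[
    [0,0.02,0,0,0,0],
    [0,0.04,0,0,0,0],
    [0,0.06,0,0,0,0],
    [0,0.06,0,0,0,0],
  ],
)

```text
clock: 8.18
ee_pos: [0.6659, -0.0988, 0.1]
ee_rot: [1.222, 1.022, -0.545]
ft_force: [-0.8, -0.0, 0.3]
grip_width: 0.0091
```

Request:
drive_tool(
  targets=[
    [0,0.02,0,0,0,0],
    [0,0.035,0,0,0,0],
    [-0.02,0.05,0,0,0,0],
    [-0.05,0.05,0,0,0,0],
    [-0.08,0.05,0,0,0,0],
    [-0.08,0.05,0,0,0,0],
  ],
)

```text
clock: 8.93
ee_pos: [0.6686, -0.0987, 0.1967]
ee_rot: [1.223, 1.017, -0.545]
ft_force: [0.9, -0.1, 0.6]
grip_width: 0.0091
```

Run:
```python
from h import *
p,r=pose();print(get_obs()["joints"]);c=p-.019*r.as_matrix()[:,0]-.034*r.as_matrix()[:,1];print("centre",c,np.hypot(*(c[:2]-[.5215,-.152])))
h=np.array([.568,.243]);e=np.array([np.cos(np.radians(19.6)),np.sin(np.radians(19.6))])
g=h+e*.022; print(g,rel([*g,.15],tool(19.6,0,-1)))
```

```text
[-0.4115215   0.05075208  1.5220061   0.37889441  1.18948241  0.73705576]
centre [ 0.63198049 -0.11192415  0.19594479] 0.11752452167014682
[0.58872526 0.25037993] [0.0767, 0.0053, -0.3559, 0.0057, 0.0048, -0.5295]
```

Request:
drive_tool(
  targets=[
    [-0.02,0,-0.06,0,0,-0.1],
    [0,0,-0.12,0,0,-0.25],
    [0.03,0,-0.18,0,0,-0.4],
    [0.05,0.003,-0.24,0,0,-0.53],
    [0.06,0.005,-0.3,0,0,-0.53],
    [0.077,0.005,-0.356,0.006,0.005,-0.53],
    [0.077,0.005,-0.356,0.006,0.005,-0.53],
    [0.077,0.005,-0.356,0.006,0.005,-0.53],
    [0.077,0.005,-0.356,0.006,0.005,-0.53],
    [0.077,0.005,-0.356,0.006,0.005,-0.53],
  ],
)

```text
clock: 10.18
ee_pos: [0.5878, 0.25, 0.129]
ee_rot: [0.955, 1.357, -0.956]
ft_force: [0.5, 0.2, -0.3]
grip_width: 0.0093
```

Run:
```python
from h import *
p,r=pose();print(get_obs()["ft_force"])
h=np.array([.568,.243]);e=np.array([np.cos(np.radians(19.6)),np.sin(np.radians(19.6))])
g=h+e*.022; print(rel([*g,.15],tool(19.6,0,-1)),rel([*g,.075],tool(19.6,0,-1)))
s=get_image("scene")[:,:,::-1];t=get_image("top")[:,:,::-1]
a=cv2.resize(s[110:250,160:290],None,fx=4,fy=4,interpolation=cv2.INTER_CUBIC)
cv2.imwrite("pics/p5.png",a)
# expected tube ends in views
M=r.as_matrix();gp=p-.019*M[:,0]; E=[gp+.046*M[:,1],gp-.114*M[:,1]]; print(E,(proj("scene",E)-[160,110])*4)
```

```text
[ 0.48643952  0.2460157  -0.26544215]
[-0.002, 0.001, -0.0001, -0.0016, -0.0038, 0.0037] [0.073, 0.0012, 0.0002, -0.0016, -0.0038, 0.0037]
[array([0.63128261, 0.26532142, 0.14785553]), array([0.48047168, 0.21188258, 0.14845284])] [[334.03143708 144.47126053]
 [139.52944019 221.91587608]]
```

View pics/p5.png

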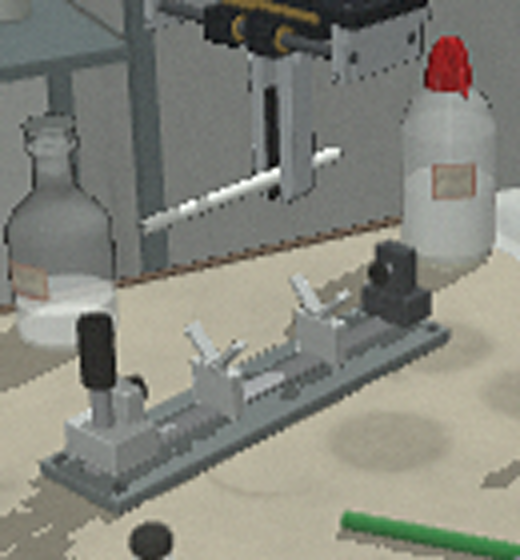

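The crop shows the tube level and held, with ends at (338,153) and (147,225), about 3 mm from where I predicted. The V-blocks are below, and the tube end clears the stop plunger. Next I descend.

Request:
drive_tool(
  targets=[
    [0.04,0.001,0,-0.002,-0.004,0.004],
    [0.073,0.001,0,-0.002,-0.004,0.004],
    [0.078,0.001,0,-0.002,-0.004,0.004],
    [0.083,0.001,0,-0.002,-0.004,0.004],
    [0.083,0.001,0,-0.002,-0.004,0.004],
    [0.083,0.001,0,-0.002,-0.004,0.004],
  ],
)

```text
clock: 11.02
ee_pos: [0.5886, 0.2523, 0.0472]
ee_rot: [0.953, 1.351, -0.95]
ft_force: [-0.0, -0.3, 0.4]
grip_width: 0.0093
```

Run:
```python
from h import *
print(get_obs()["ft_force"],pose()[0])
e=np.array([np.cos(np.radians(19.6)),np.sin(np.radians(19.6))])
p,r=pose();d=p[:2]-[.568,.243];print(d@e,d@[-e[1],e[0]],r.as_matrix())
```

```text
[-0.03136875 -0.25977693  0.39481146] [0.58855384 0.25228341 0.04720898]
0.02247702914704504 0.0018506881406567654 [[ 2.10177580e-03  9.41165302e-01  3.37940019e-01]
 [ 7.19568281e-04  3.37939254e-01 -9.41167649e-01]
 [-9.99997532e-01  2.22129431e-03  3.30398476e-05]]
```

Request:
drive_tool(
  targets=[
    [0.003,0,0.002,0,0,0],
    [0.006,0,0.002,0,0,0],
    [0.006,0,0.002,0,0,0],
  ],
)

```text
clock: 11.4
ee_pos: [0.5879, 0.25, 0.039]
ee_rot: [0.951, 1.354, -0.953]
ft_force: [-0.2, -0.9, 0.3]
grip_width: 0.0092
```

Request:
drive_tool(
  targets=[
    [0.002,0,0,0,0,0],
    [0.004,0,0,0,0,0],
    [0.004,0,0,0,0,0],
  ],
)

```text
clock: 11.78
ee_pos: [0.5881, 0.2501, 0.0352]
ee_rot: [0.951, 1.354, -0.952]
ft_force: [-0.2, 0.6, 0.3]
grip_width: 0.0087
```

Request:
drive_tool(
  targets=[
    [0.001,0,0,0,0,0],
    [0.001,0,0,0,0,0],
  ],
)

```text
clock: 12.02
ee_pos: [0.5882, 0.2501, 0.0344]
ee_rot: [0.951, 1.353, -0.952]
ft_force: [1.1, 0.6, -0.6]
grip_width: 0.0092
```

Request:
drive_tool(
  targets=[
    [0.001,0,0,0,0,0],
    [0.001,0,0,0,0,0],
  ],
)

```text
clock: 12.28
ee_pos: [0.5884, 0.2502, 0.0341]
ee_rot: [0.952, 1.353, -0.952]
ft_force: [-0.4, -0.4, 2.4]
grip_width: 0.0092
```

Run:
```python
from h import *
for _ in range(3): o=get_obs();print(o["ft_force"],o["ft_torque"])
s=get_image("scene")[:,:,::-1]; o=get_obs();print(o["ft_force"],o["ft_torque"])
cv2.imwrite("pics/p6.png",cv2.resize(s[160:250,165:285],None,fx=6,fy=6,interpolation=cv2.INTER_CUBIC))
```

```text
[-0.43952796 -0.37464131  2.38012377] [-0.00621695  0.3108739  -0.03639028]
[-0.43952796 -0.37464131  2.38012377] [-0.00621695  0.3108739  -0.03639028]
[-0.43952796 -0.37464131  2.38012377] [-0.00621695  0.3108739  -0.03639028]
[-1.44344984  0.0712149   2.93795928] [-0.08346481  0.30657323 -0.06119675]
```

View pics/p6.png

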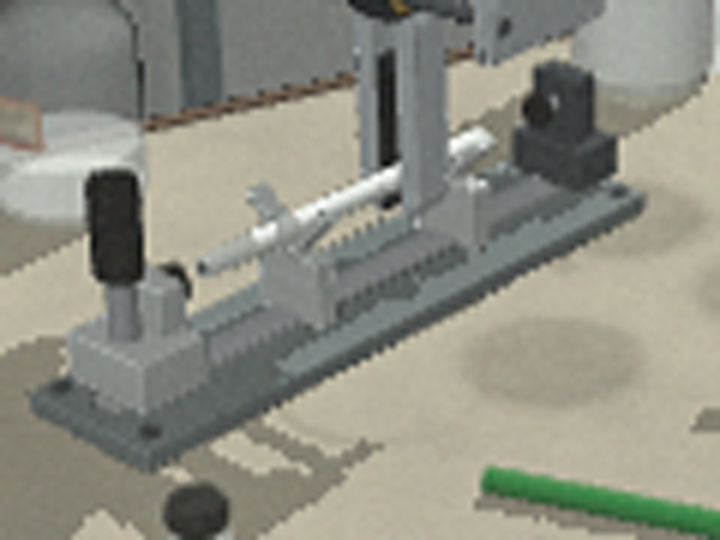

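The tube lies in both V-blocks, with its rear end at (205,268) near the pad (178,280) and its front end at (490,135) short of the plunger (540,108). The torque shows the rear block touching first. I'll let it settle by easing the grip, then open.

Request:
drive_tool(
  targets=[
    [0,0,0,0,0,0],
    [0,0,0,0,0,0],
    [0,0,0,0,0,0],
  ],
  newtons=3,
)

```text
clock: 12.7
ee_pos: [0.5884, 0.2504, 0.0338]
ee_rot: [0.952, 1.353, -0.951]
ft_force: [-0.1, 0.7, 2.1]
grip_width: 0.0098
```

Request:
drive_tool(
  targets=[
    [0,0,0,0,0,0],
    [0,0,0,0,0,0],
    [0,0,0,0,0,0],
    [0,0,0,0,0,0],
  ],
  fingers=0.03,
)

```text
clock: 13.2
ee_pos: [0.5882, 0.25, 0.0333]
ee_rot: [0.951, 1.353, -0.952]
ft_force: [-0.8, 0.2, -0.5]
grip_width: 0.0301
```

Run:
```python
from h import *
s=get_image("scene")[:,:,::-1];print(get_obs()["ft_force"])
cv2.imwrite("pics/p7.png",cv2.resize(s[160:250,165:285],None,fx=6,fy=6,interpolation=cv2.INTER_CUBIC))
```

```text
[ 0.57408647 -1.15327246 -0.76461145]
```

View pics/p7.png

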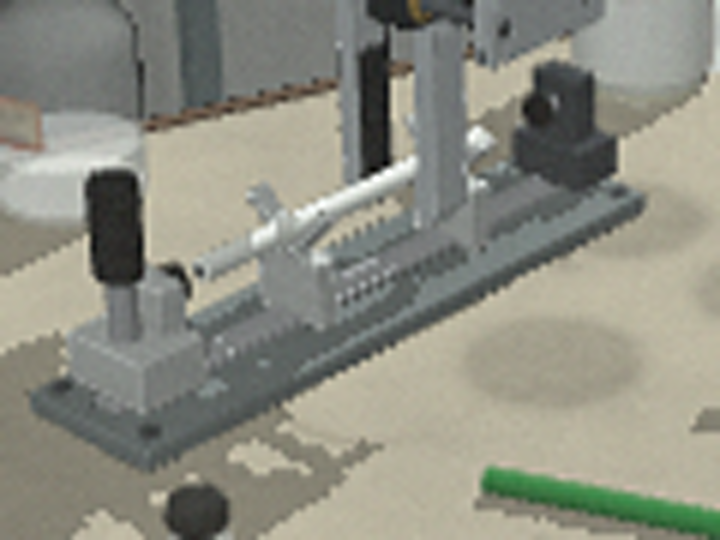

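The tube now rests lower in both V's, with its rear end at (200,270) and its front end at (490,140). The plunger is near (535,108) and the knob at (115,228). Next I lift out and compute the knob pinch and gaps.

Run:
```python
from h import *
np.set_printoptions(precision=4,suppress=True)
c=lambda l:(np.array(l,float)+.5)/6-.5+[165,160]
e=np.array([np.cos(np.radians(19.6)),np.sin(np.radians(19.6))]);n=np.array([-e[1],e[0]])
for nm,u,z in(("rear",(198,270),.05),("front",(492,140),.05),("plunger face",(530,112),.05),("pad",(188,280),.05),("knobtop",(112,172),.105),("knobmid",(117,228),.084)):
    q=plane("scene",c([u]),z)[0];d=q[:2]-[.568,.243];print(nm,q,d@e,d@n)
k=np.array([.568,.243])-.1316*e; print(k)
print(rel([.568+.022*e[0],.243+.022*e[1],.165],tool(19.6,0,-1)))
for z in(.165,.088): print(rel([*k,z],tool(19.6,0,-1)))
```

```text
rear [0.4799 0.2114 0.05  ] -0.09362708827503713 -0.00021355712570647183
front [0.6338 0.2581 0.05  ] 0.0670022024388847 -0.007862380840390166
plunger face [0.6613 0.2749 0.05  ] 0.09859169685925752 -0.0012937617331190718
pad [0.4733 0.2057 0.05  ] -0.1017117169134577 -0.003406319935762967
knobtop [0.4451 0.2012 0.105 ] -0.12982120940099043 0.0018760399901404606
knobmid [0.4436 0.1968 0.084 ] -0.13268348027066076 -0.0017772009286746511
[0.444  0.1989]
[-0.1126, 0.0005, -0.0002, 0.0026, 0.0, 0.0008]
[-0.1125, -0.1531, -0.0006, 0.0026, 0.0, 0.0008]
[-0.0355, -0.153, -0.0006, 0.0026, 0.0, 0.0008]
```

Request:
drive_tool(
  targets=[
    [-0.03,0,0,0,0,0],
    [-0.07,0,0,0,0,0],
    [-0.112,0,0,0,0,0],
    [-0.112,-0.06,-0.001,0,0,0],
    [-0.112,-0.12,-0.001,0,0,0],
    [-0.112,-0.153,-0.001,0,0,0],
    [-0.112,-0.153,-0.001,0,0,0],
    [-0.08,-0.153,-0.001,0,0,0],
    [-0.055,-0.153,-0.001,0,0,0],
    [-0.036,-0.153,-0.001,0,0,0],
    [-0.036,-0.153,-0.001,0,0,0],
  ],
  fingers=0.06,
)

```text
clock: 14.62
ee_pos: [0.4438, 0.1992, 0.0679]
ee_rot: [0.949, 1.355, -0.955]
ft_force: [0.2, 0.6, 0.1]
grip_width: 0.0602
```

Request:
drive_tool(
  targets=[
    [0,0,0,0,0,0],
    [0,0,0,0,0,0],
    [0,0,0,0,0,0],
    [0,0,0,0,0,0],
    [0,0,0,0,0,0],
    [0,0,0,0,0,0],
  ],
  fingers=0.0,
  newtons=3,
)

```text
clock: 15.38
ee_pos: [0.4438, 0.2003, 0.07]
ee_rot: [0.953, 1.354, -0.95]
ft_force: [-1.5, 4.3, 1.0]
grip_width: 0.0197
```

Request:
drive_tool(
  targets=[
    [0,0,-0.0015,0,0,0],
    [0,0,-0.0015,0,0,0],
    [0,0.003,-0.0015,0,0,0],
    [0,0.006,-0.0015,0,0,0],
    [0,0.006,-0.0015,0,0,0],
  ],
  newtons=25,
)

```text
clock: 16.0
ee_pos: [0.4485, 0.202, 0.07]
ee_rot: [0.949, 1.354, -0.954]
ft_force: [-4.0, -1.5, 6.3]
grip_width: 0.0193
```

```bash
cat > m.py <<'E'
from h import *
e=np.array([np.cos(np.radians(19.6)),np.sin(np.radians(19.6))]);n=np.array([-e[1],e[0]])
F=[];P=[]
for _ in range(6):
    s=get_image("scene");o=get_obs();F.append(o["ft_force"]);P.append(o["ee_pos"])
F=np.mean(F,0);P=np.mean(P,0);d=P[:2]-[.568,.243]
print("along F %.2f lat F %.2f Fz %.2f  s=%.4f lat=%.4f pad~%.4f clk %.1f"%(F[:2]@e,F[:2]@n,F[2],d@e,d@n,d@e+.028,o["clock"]))
cv2.imwrite("pics/last.png",cv2.resize(s[160:250,165:285,::-1],None,fx=6,fy=6,interpolation=cv2.INTER_CUBIC))
E
python3 m.py
```

```text
along F -3.57 lat F -0.42 Fz 5.27  s=-0.1264 lat=0.0014 pad~-0.0984 clk 16.3
```

Request:
drive_tool(
  targets=[
    [0,0.002,0,0,0,0],
    [0,0.004,0,0,0,0],
    [0,0.006,0,0,0,0],
    [0,0.008,0,0,0,0],
    [0,0.01,0,0,0,0],
    [0,0.012,0,0,0,0],
    [0,0.012,0,0,0,0],
  ],
)

```text
clock: 17.18
ee_pos: [0.4596, 0.2059, 0.07]
ee_rot: [0.949, 1.354, -0.955]
ft_force: [-4.1, -1.9, 6.3]
grip_width: 0.0194
```

```bash
python3 m.py
```

```text
along F -4.39 lat F -0.70 Fz 5.94  s=-0.1146 lat=0.0014 pad~-0.0866 clk 17.5
```

Request:
drive_tool(
  targets=[
    [0,0.001,0,0,0,0],
    [0,0.002,0,0,0,0],
    [0,0.003,0,0,0,0],
    [0,0.004,0,0,0,0],
    [0,0.004,0,0,0,0],
  ],
)

```text
clock: 18.1
ee_pos: [0.4632, 0.2071, 0.07]
ee_rot: [0.949, 1.354, -0.955]
ft_force: [-5.1, -1.8, 6.7]
grip_width: 0.02
```

```bash
python3 m.py
```

```text
along F -4.68 lat F -0.64 Fz 6.54  s=-0.1108 lat=0.0013 pad~-0.0828 clk 18.4
```

Request:
drive_tool(
  targets=[
    [0,0.001,0,0,0,0],
    [0,0.002,0,0,0,0],
    [0,0.003,0,0,0,0],
    [0,0.003,0,0,0,0],
  ],
)

```text
clock: 18.9
ee_pos: [0.466, 0.2081, 0.07]
ee_rot: [0.949, 1.354, -0.955]
ft_force: [-5.1, -2.6, 6.6]
grip_width: 0.0198
```

```bash
python3 m.py
```

```text
along F -4.84 lat F -1.13 Fz 6.67  s=-0.1078 lat=0.0013 pad~-0.0798 clk 19.2
```

Request:
drive_tool(
  targets=[
    [0,0.001,0,0,0,0],
    [0,0.002,0,0,0,0],
    [0,0.003,0,0,0,0],
    [0,0.003,0,0,0,0],
  ],
)

```text
clock: 19.7
ee_pos: [0.4689, 0.2091, 0.07]
ee_rot: [0.949, 1.354, -0.955]
ft_force: [-4.6, -2.3, 6.2]
grip_width: 0.0198
```

```bash
python3 m.py
```

```text
along F -5.15 lat F -0.76 Fz 6.60  s=-0.1048 lat=0.0013 pad~-0.0768 clk 20.0
```

Request:
drive_tool(
  targets=[
    [0,0.001,0,0,0,0],
    [0,0.002,0,0,0,0],
    [0,0.003,0,0,0,0],
    [0,0.003,0,0,0,0],
  ],
)

```text
clock: 20.5
ee_pos: [0.4717, 0.21, 0.07]
ee_rot: [0.949, 1.354, -0.955]
ft_force: [-3.7, -3.3, 6.1]
grip_width: 0.0193
```

```bash
python3 m.py; cp pics/last.png pics/p8.png
```

```text
along F -4.94 lat F -0.87 Fz 6.31  s=-0.1018 lat=0.0013 pad~-0.0738 clk 20.8
```

View pics/p8.png

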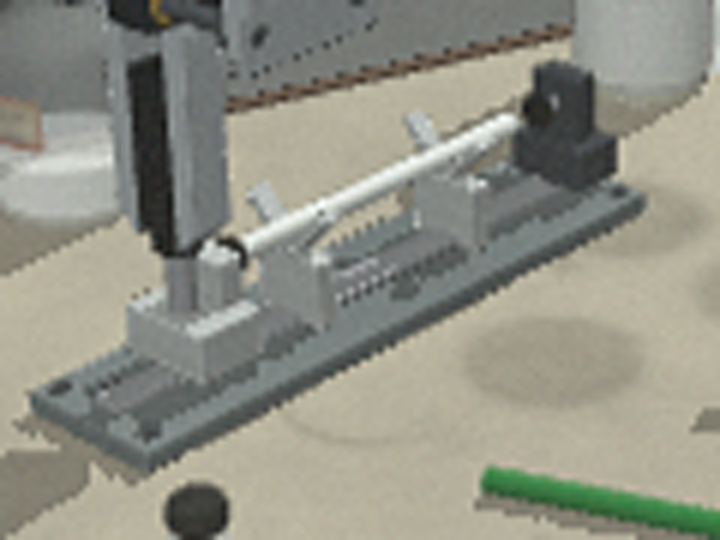

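The tube is now against the pad (237,250), and its front (515,120) is a few mm from the plunger (530,110).

Request:
drive_tool(
  targets=[
    [0,0.001,0,0,0,0],
    [0,0.002,0,0,0,0],
    [0,0.003,0,0,0,0],
    [0,0.003,0,0,0,0],
  ],
)

```text
clock: 21.3
ee_pos: [0.4745, 0.211, 0.07]
ee_rot: [0.949, 1.354, -0.955]
ft_force: [-3.8, -3.1, 6.5]
grip_width: 0.0193
```

```bash
python3 m.py
```

```text
along F -4.71 lat F -0.93 Fz 6.10  s=-0.0988 lat=0.0012 pad~-0.0708 clk 21.6
```

Request:
drive_tool(
  targets=[
    [0,0.001,0,0,0,0],
    [0,0.002,0,0,0,0],
    [0,0.002,0,0,0,0],
  ],
)

```text
clock: 21.98
ee_pos: [0.4764, 0.2117, 0.07]
ee_rot: [0.949, 1.354, -0.955]
ft_force: [-4.8, -3.2, 6.8]
grip_width: 0.0194
```

```bash
python3 m.py
```

```text
along F -5.25 lat F -1.18 Fz 6.10  s=-0.0968 lat=0.0012 pad~-0.0688 clk 22.3
```

Request:
drive_tool(
  targets=[
    [0,0.001,0,0,0,0],
    [0,0.0015,0,0,0,0],
    [0,0.0015,0,0,0,0],
  ],
)

```text
clock: 22.65
ee_pos: [0.4778, 0.2122, 0.07]
ee_rot: [0.949, 1.354, -0.955]
ft_force: [-4.1, -2.3, 6.4]
grip_width: 0.0192
```

```bash
python3 m.py
```

```text
along F -5.03 lat F -1.20 Fz 6.61  s=-0.0954 lat=0.0012 pad~-0.0674 clk 22.9
```

Request:
drive_tool(
  targets=[
    [0,0.001,0,0,0,0],
    [0,0.0015,0,0,0,0],
    [0,0.0015,0,0,0,0],
  ],
)

```text
clock: 23.32
ee_pos: [0.4792, 0.2127, 0.07]
ee_rot: [0.949, 1.354, -0.955]
ft_force: [-4.6, -2.0, 6.2]
grip_width: 0.0194
```

```bash
python3 m.py
```

```text
along F -5.08 lat F -0.65 Fz 6.43  s=-0.0939 lat=0.0012 pad~-0.0659 clk 23.6
```

Request:
drive_tool(
  targets=[
    [0,0.001,0,0,0,0],
    [0,0.002,0,0,0,0],
    [0,0.002,0,0,0,0],
  ],
)

```text
clock: 24.0
ee_pos: [0.4811, 0.2133, 0.07]
ee_rot: [0.949, 1.353, -0.955]
ft_force: [-3.0, -2.5, 6.8]
grip_width: 0.0199
```

```bash
python3 m.py
```

```text
along F -4.85 lat F -0.81 Fz 6.49  s=-0.0918 lat=0.0012 pad~-0.0638 clk 24.3
```

Request:
drive_tool(
  targets=[
    [0,0.001,0,0,0,0],
    [0,0.0015,0,0,0,0],
    [0,0.0015,0,0,0,0],
  ],
)

```text
clock: 24.68
ee_pos: [0.4825, 0.2138, 0.07]
ee_rot: [0.949, 1.354, -0.955]
ft_force: [-5.0, -3.7, 6.7]
grip_width: 0.0197
```

```bash
python3 m.py
```

```text
along F -5.20 lat F -1.39 Fz 6.48  s=-0.0904 lat=0.0012 pad~-0.0624 clk 25.0
```

Request:
drive_tool(
  targets=[
    [0,0.001,0,0,0,0],
    [0,0.0015,0,0,0,0],
    [0,0.0015,0,0,0,0],
  ],
)

```text
clock: 25.35
ee_pos: [0.4839, 0.2143, 0.07]
ee_rot: [0.949, 1.354, -0.955]
ft_force: [-4.8, -2.6, 6.6]
grip_width: 0.0192
```

```bash
python3 m.py
```

```text
along F -5.24 lat F -0.83 Fz 6.12  s=-0.0889 lat=0.0012 pad~-0.0609 clk 25.6
```

Request:
drive_tool(
  targets=[
    [0,0.001,0,0,0,0],
    [0,0.0015,0,0,0,0],
    [0,0.0015,0,0,0,0],
  ],
)

```text
clock: 26.02
ee_pos: [0.4853, 0.2148, 0.07]
ee_rot: [0.949, 1.353, -0.955]
ft_force: [-5.3, -2.4, 7.0]
grip_width: 0.0195
```

```bash
python3 m.py; cp pics/last.png pics/p9.png
```

```text
along F -5.40 lat F -1.33 Fz 6.53  s=-0.0874 lat=0.0012 pad~-0.0594 clk 26.3
```

View pics/p9.png

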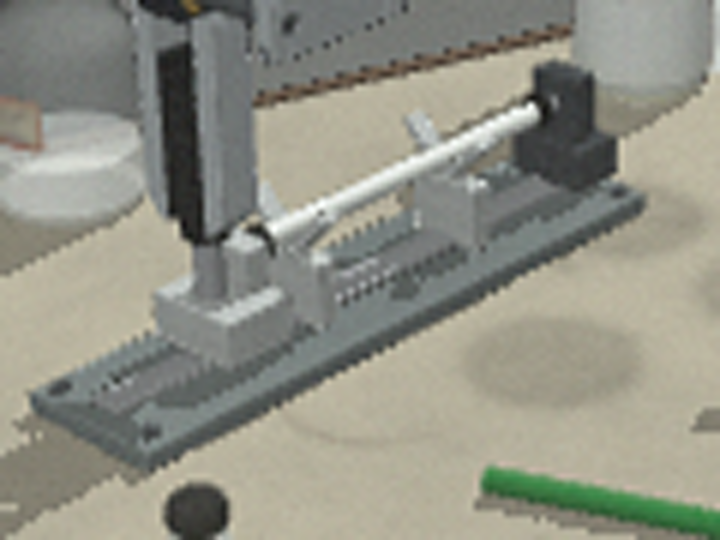

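The tube front (540,112) has now reached the plunger (545,105). Force still has only a hint of a rise, so I continue in 1 mm steps.

Request:
drive_tool(
  targets=[
    [0,0.001,0,0,0,0],
    [0,0.001,0,0,0,0],
  ],
)

```text
clock: 26.58
ee_pos: [0.4863, 0.2151, 0.07]
ee_rot: [0.949, 1.353, -0.955]
ft_force: [-3.5, -3.0, 6.6]
grip_width: 0.0194
```

```bash
python3 m.py
```

```text
along F -5.34 lat F -1.34 Fz 6.16  s=-0.0863 lat=0.0011 pad~-0.0583 clk 26.9
```

Request:
drive_tool(
  targets=[
    [0,0.001,0,0,0,0],
    [0,0.001,0,0,0,0],
  ],
)

```text
clock: 27.12
ee_pos: [0.487, 0.2154, 0.07]
ee_rot: [0.948, 1.354, -0.956]
ft_force: [-5.4, -3.9, 7.3]
grip_width: 0.0196
```

```bash
python3 m.py
```

```text
along F -5.52 lat F -1.17 Fz 6.97  s=-0.0856 lat=0.0011 pad~-0.0576 clk 27.4
```

Request:
drive_tool(
  targets=[
    [0,0.001,0,0,0,0],
    [0,0.001,0,0,0,0],
  ],
)

```text
clock: 27.68
ee_pos: [0.4877, 0.2156, 0.07]
ee_rot: [0.948, 1.354, -0.956]
ft_force: [-6.2, -3.5, 6.9]
grip_width: 0.0197
```

```bash
python3 m.py
```

```text
along F -6.48 lat F -1.56 Fz 7.26  s=-0.0848 lat=0.0011 pad~-0.0568 clk 28.0
```

Request:
drive_tool(
  targets=[
    [0,0.001,0,0,0,0],
    [0,0.001,0,0,0,0],
  ],
)

```text
clock: 28.22
ee_pos: [0.4884, 0.2158, 0.07]
ee_rot: [0.947, 1.354, -0.957]
ft_force: [-7.2, -3.5, 7.3]
grip_width: 0.0195
```

```bash
python3 m.py
```

```text
along F -6.63 lat F -1.55 Fz 7.71  s=-0.0841 lat=0.0011 pad~-0.0561 clk 28.5
```

Request:
drive_tool(
  targets=[
    [0,0.001,0,0,0,0],
    [0,0.0015,0,0,0,0],
    [0,0.0015,0,0,0,0],
  ],
)

```text
clock: 28.9
ee_pos: [0.4894, 0.2162, 0.07]
ee_rot: [0.947, 1.355, -0.958]
ft_force: [-8.7, -3.8, 8.8]
grip_width: 0.0196
```

```bash
python3 m.py
```

```text
along F -8.58 lat F -1.70 Fz 8.73  s=-0.0831 lat=0.0011 pad~-0.0551 clk 29.2
```

Request:
drive_tool(
  targets=[
    [-0.0005,-0.001,0,0,0,0],
    [-0.001,-0.0015,0,0,0,0],
    [-0.001,-0.0015,0,0,0,0],
  ],
)

```text
clock: 29.58
ee_pos: [0.4894, 0.2162, 0.07]
ee_rot: [0.949, 1.353, -0.955]
ft_force: [-3.0, -4.3, 2.5]
grip_width: 0.0197
```

```bash
python3 m.py
```

```text
along F -4.63 lat F -3.25 Fz 2.57  s=-0.0830 lat=0.0011 pad~-0.0550 clk 29.9
```

Request:
drive_tool(
  targets=[
    [0,-0.001,0,0,0,0],
    [0,-0.001,0,0,0,0],
  ],
)

```text
clock: 30.12
ee_pos: [0.4894, 0.2162, 0.07]
ee_rot: [0.95, 1.352, -0.953]
ft_force: [1.0, -5.7, -0.7]
grip_width: 0.0197
```

Request:
drive_tool(
  targets=[
    [0,-0.001,0,0,0,0],
    [0,-0.001,0,0,0,0],
    [0,-0.001,0,0,0,0],
    [0,-0.001,0,0,0,0],
    [0,-0.001,0,0,0,0],
  ],
  fingers=0.06,
)

```text
clock: 30.75
ee_pos: [0.4882, 0.217, 0.0706]
ee_rot: [0.951, 1.353, -0.952]
ft_force: [-0.2, 0.2, -0.4]
grip_width: 0.0599
```

Request:
drive_tool(
  targets=[
    [-0.03,0,0,0,0,0],
    [-0.07,0,0,0,0,0],
    [-0.11,0,0,0,0,0],
    [-0.15,0,0,0,0,0],
    [-0.15,0,0,0,0,0],
  ],
)

```text
clock: 31.38
ee_pos: [0.4901, 0.2175, 0.225]
ee_rot: [0.956, 1.348, -0.945]
ft_force: [-0.3, 0.2, -0.3]
grip_width: 0.0597
```

```bash
python3 m.py; cp pics/last.png pics/p10.png
```

```text
along F 0.21 lat F -0.05 Fz 0.07  s=-0.0844 lat=0.0021 pad~-0.0564 clk 31.7
```

View pics/p10.png

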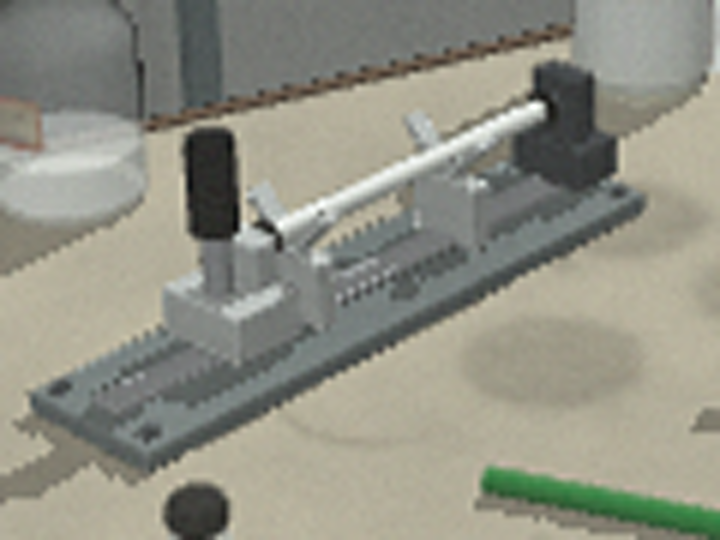

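The pad (268,235) is against the tube and the tube's front (548,107) has pushed the plunger in. The hand is well clear.

Run:
```python
from bench import *
print(sign_off())
```

```text
the job is handed in; nothing more can be done
None
```

The tube is out of the box, lying in both V-blocks and clamped between the carriage pad and the sprung stop, and I handed the job in at about 31.7 s. The hand-in gives no verdict, and I took no direct reading of the clamp force.

**How it went:**
- I gripped the tube about 34 mm out from its middle, eased it off the slot edge and drew it out along its axis. Wrist force stayed near 1 N while it was being drawn out.
- I laid it in the V-blocks with a touch of about 2.5 N, which showed the rear block touching first. It settled into both when I eased the grip and opened.
- I slid the carriage by pinching its knob. Force along the slide held near 5 N from drag alone, then rose to 8.6 N once the plunger began to yield.

**Last checks:**
- **Clamp:** the plunger is pressed in about 3 mm, which with the force rise means about 3 to 3.5 N on the tube. The carriage position did not change when I eased off the arm before opening.
- **Final picture:** the tube is seated in both blocks with the pad on its rear end and the plunger pushed in. The hand is well clear and the wrist reads about 0 N.

**What went wrong or disagreed:**
- On the first approach a finger corner touched the box lid at about 13 N. The tube was not touched; I backed off and gripped further out.
- The two cameras differed by about 4 mm sideways, so I averaged them.
- I did not measure the vial, dropper bottle or glass bottle again. No contact was felt near them, but they were checked only by their being in the pictures.

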